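# Take the small sample jar out of the lidded box and stand it on the stirrer

## Robot

A 6-joint arm with a two-finger parallel gripper is mounted at the origin on a cart in front of the work surface, level with it; the furniture and walls round the work are solid. World frame = base frame: x ahead of the robot, y to its left, z up, the work surface at z = 0. Lengths are in m, angles in rad, forces in N, time in s.
With the tool pointing down it reaches from about 0.4 to 0.825 m from the base axis. Payload 7 kg.
Tool frame: the origin (TCP) lies midway between the tips of the shut fingers; the grasp point (between the pads) lies 19 mm behind it; z points along the fingers, y is the line along which they close (so a half turn about z gives the same grasp; the last joint's range is limited). The gripper opens to 88 mm and grips with 3 to 60 N. Pads are 19 mm wide; open, the fingers measure 130 mm over their backs; the gripper's body (78 mm by 193 mm) begins 47 mm behind the grasp point.
Start: joints at [1.469, 0.359, 0.012, 0, -1.224, -0.288], TCP at [0.257, 0.624, 0.227] pointing down, gripper open.
Joint ranges: [-3.07, 3.07], [-1.43, 2.12], [-1.02, 1.25], [-3.03, 1.67], [-3.05, -0], [-3.03, 3.03]. Speed limits (rad/s): [2.39, 2.39, 3.01, 3.14, 3.14, 3.14].

## Interface

Orientations are given as [roll, pitch, yaw] about the fixed x, y, z axes, in that order (R = Rz(yaw) Ry(pitch) Rx(roll)).
In Python, from station import telemetry, eyes, ticket, recognise, trace gives the robot as it stands. The module is installed in compiled form; this text tells all that it offers.
- The arm moves only by the tool servo_tool, never from a script. Its argument "series" is a list that holds one entry, the list of rows, each a list of 4 numbers: the shift along the tool's x, y, z in mm, then the turn about the tool's z in rad. In form: [[[x, y, z, roll], ...]]. A call has exactly 10 rows; each row shifts and turns the commanded pose from where the row before left it, along the tool's axes as they then stand; what a row does not reach is not made up. A row lasts 1/12 s, in which the tool goes at most 41.7 mm and 7.16 degrees, less where a joint would pass 70% of its speed; a pose out of reach is approached as far as the arm can. A call is refused whole if a number of a shift passes 41.7 or a number of a turn 0.125, either way. A call with a gripper value outside its range is refused whole. "claw" is the gripper's target within -1 to 1 (shut at 1, half-way at 0, fully open at -1), set as the call begins (left out, the last holds). The fingers move at their own pace and stop on an object; "grip_force" is the grip in N (left out, the last holds). Time passes only in rows, so rows that do not move let the fingers close, or fill a call up. It gives the time, the measured TCP pose, the force, the opening and the grip force at its end, in the units of the state.
- telemetry.get_state(): the state, without advancing time (a new reading comes with each control period).
- eyes.grab_frame(name): name is "scene" or "top" or "wrist"; returns the picture (420x560x3 uint8, red, green, blue); there is no depth.
- eyes.calibration(name): a dict with "mtx" (3x3 intrinsics, pixels), "rvec" (rotation vector, rad) and "tvec" (3), from world to camera coordinates, as OpenCV has them. Camera axes: x right, y down, z forward; pixel columns grow to the right and rows downward; lengths in m; the calibration is good to about 2 mm. A picture is of the moment at which its call begins: read the wrist's pose just before it. calibration takes no time and is no camera call; for the wrist camera it gives the pose at the moment of the call.
- ticket.job_done(): hands the job in; it is judged then, once.
Trained networks look in the newest picture that a camera, given by its name, has taken for a name from the list of things; names that differ only in an ending like _2 or _b are one class to them, and where a whole thing is asked for, a point or a joint stands for the part that bears it (a point fixed in the world has none). Each returns a list of dicts, best first, with "conf" (0 to 1); they miss things now and then, are a little off and sometimes report something else, mostly with a low value. They report only what shows in the picture. A call takes as long as a camera call.
- recognise(camera, name): "position" ([x, y, z] in m, in world coordinates, good to about 4 mm: the middle of the surface that is visible of it).
- trace(camera, name): "mask" (420x560 bool, what is visible of it).
The state is a dict: "t": time; "q": joint angles; "qd": joint speeds; "joint_efforts": joint torques, N m; "eef_pos": TCP position; "ee_rot": TCP orientation; "force": force on the tool from outside, world axes, zero at the start; "moment": the same for the moment, N m; "width": finger opening in m; "gripper_force": force on a finger pad.
Only numpy, scipy, OpenCV 4.12 (cv2) and the standard library are available. Lean on these libraries where they do the work, as an engineer would, in place of code of your own. Each camera call takes 0.05 s, during which the arm holds its last target. There are 200 camera calls.

## Task

Lift the lid off the grey storage box by its bar handle and lay it flat on the bench, handle up. Then take the smaller of the two jars out of the box and stand it upright in the middle of the stirrer's plate, setting it down rather than letting it drop; leave the larger jar standing in its place in the box.

Things in the scene. Friction and masses are not known exactly. Their poses are not given: they have to be found in the camera images.
- lid_handle (a point): Centre of the steel bar handle (100 mm long, 16 wide, 16 high, on two posts 72 mm apart) of the box's loose grey lid, 219 x 169 mm, 15 mm high with skirt, 0.25 kg. It is 43 mm above the skirt's lower edge, 28 mm above the lid's flat top, at first 117 mm above the bench; x along bar and the long side of lid and box, z up. The bench midway between box and stirrer, 0.5 m ahead, is free for the lid.
- small_jar_center (a point): Centre, half-way up, of the smaller screw-lid jar, 50 mm across, 55 mm high, 0.06 kg; z is its axis. Its screw lid is the top 11 mm, about 2 mm wider than the jar's body. It stands upright on the box's floor at one end (either one), on the box's long middle line, 48 mm from the middle (5 mm more or less).
- large_jar_center (a point): Centre, half-way up, of the larger screw-lid jar, 65 mm across, 72 mm high, 0.09 kg; z is its axis. It stands upright at the other end of the box and stays there. The box is grey, opaque, undivided, fixed on the bench right under the lid: outside 208 x 158 mm, 84 mm high; walls and floor 4 mm; inside 200 x 150 mm, 80 mm deep.
- plate_center (a point): Centre of the top face of the flat plate (152 x 152 mm) of the stirrer, a laboratory hotplate with two knobs on its front, 236 x 171 x 98 mm, cold, fixed on the bench. The point is on the plate's surface, 98 mm above the bench; x points to the back of the device, z up. Box and stirrer stand left and right of the robot, either way round.

How it is judged:
At the end, for the whole second after the job is handed in: Lid flat on the bench, handle up (bar centre under 53 mm high, tilt under 0.18 rad); smaller jar at rest upright on the plate (tilt under 0.18 rad), within 30 mm of its centre; larger jar upright in the box (tilt under 0.18 rad), within 30 mm of where it stood (height (world z) of lid_handle below 0.053 m and angle between each of lid_handle, small_jar_center, large_jar_center's own z axis and vertical below 0.18 rad and horizontal distance between small_jar_center and plate_center below 0.03 m and z of small_jar_center in the frame of plate_center between 0.02 and 0.036 m and linear speed of small_jar below 0.02 m/s and distance of large_jar_center from where it was at the start of the episode below 0.03 m); the robot touches nothing.
It fails at once if the small jar is let go more than 20 mm above the stirrer's plate (horizontal distance between small_jar_center and plate_center below 0.1 m and z of small_jar_center in the frame of plate_center above 0.0475 m and contact force between small_jar and anything else below 0.01 N).
It also fails if it takes over 58 s, if anything falls off the work surface, if the arm or the gripper's body presses on something with over 40 N, if the wrist force passes 120 N, or if a joint passes its speed limit or range.

## Working session

There is one attempt and no reset: what is moved stays moved. The work goes in short steps, Python scripts to look and compute and a tool call to move; the robot and the scene stay as the last step left them, time stands still between calls to the robot, and variables do not carry over. Pictures are saved under pics/ and viewed, at most 10 in all, crops included, and the job is handed in when it is done.

Besides the shell and the picture viewer there is one more tool, called after "Call:" as name(argument=value, ...), one argument or row to a line, values as JSON. servo_tool: Moves the arm, as the interface text tells. Its arguments: {"type":"object","properties":{"series":{"type":"array"},"claw":{"type":"number"},"grip_force":{"type":"number"}},"required":["series"]}

```bash
mkdir -p pics; python3 - <<'E'
from station import telemetry, eyes, recognise
import cv2,numpy as np
s=telemetry.get_state();print({k:np.round(s[k],3) for k in('t','eef_pos','ee_rot','width','q')})
ims=[]
for c in('scene','top'):
    im=eyes.grab_frame(c);ims.append(im)
    for n in('lid_handle','plate_center'):
        print(c,n,[(np.round(r['position'],3),round(r['conf'],2)) for r in recognise(c,n)[:2]])
    k=eyes.calibration(c);R=cv2.Rodrigues(k['rvec'])[0];print(c,'cam at',np.round(-R.T@np.ravel(k['tvec']),3))
cv2.imwrite('pics/a.png',cv2.resize(np.hstack(ims)[:,:,::-1],(800,300)))
cv2.imwrite('pics/top.png',ims[1][:,:,::-1])
E
```

```text
{'t': np.float64(0.0), 'eef_pos': array([0.256, 0.624, 0.226]), 'ee_rot': array([ 3.14, -0.  , -0.39]), 'width': np.float64(0.088), 'q': array([ 1.469,  0.359,  0.011, -0.   , -1.224, -0.288])}
scene lid_handle [(array([ 0.485, -0.272,  0.09 ]), 0.65)]
scene plate_center [(array([0.489, 0.201, 0.066]), 0.61), (array([ 0.483, -0.277,  0.092]), 0.37)]
scene cam at [-0.202 -1.019  0.73 ]
top lid_handle [(array([ 0.498, -0.254,  0.091]), 0.85)]
top plate_center [(array([0.502, 0.252, 0.099]), 0.61)]
top cam at [0.359 0.002 1.184]
```

View pics/top.png

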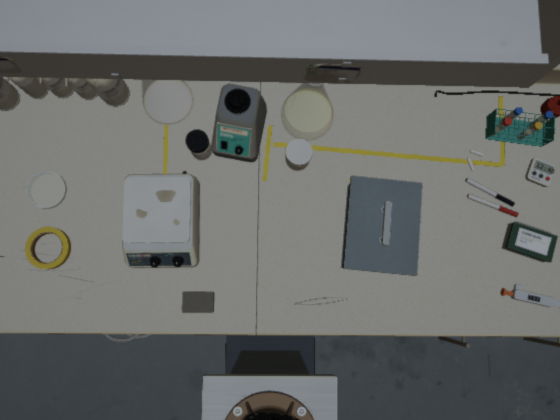

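```bash
cat > h.py <<'E'
import cv2,numpy as np
from station import telemetry, eyes, recognise, trace
def back(k,px,z):
    R=cv2.Rodrigues(k['rvec'])[0];t=np.ravel(k['tvec']);c=-R.T@t
    p=np.atleast_2d(np.asarray(px,float));d=np.c_[p,np.ones(len(p))]@np.linalg.inv(k['mtx']).T@R
    return (c+d*((z-c[2])/d[:,2])[:,None])[:,:2]
def rect(mask,k,z):
    m=mask.astype(np.uint8);cs,_=cv2.findContours(m,cv2.RETR_EXTERNAL,cv2.CHAIN_APPROX_NONE)
    c=max(cs,key=cv2.contourArea)[:,0]
    (x,y),wh,a=cv2.minAreaRect((back(k,c,z)*1000).astype(np.float32))
    if wh[0]<wh[1]: a-=90; wh=wh[::-1]
    return np.round([x,y,*wh,a],1)   # a: long axis angle, deg
E
python3 - <<'E'
from h import *
im=eyes.grab_frame('top');k=eyes.calibration('top')
for n,z in(('lid_handle',.089),('plate_center',.098)):
    r=trace('top',n)
    for x in r[:2]:
        m=x['mask'];ys,xs=np.nonzero(m)
        print(n,x['conf'],m.sum(),xs.min(),xs.max(),ys.min(),ys.max(),rect(m,k,z))
E
```

```text
lid_handle 0.65 6854 343 421 176 275 [ 504.3 -254.7  219.1  170.4   -5.2]
plate_center 0.61 7098 122 200 171 267 [509.4 253.1 219.2 175.7   3.3]
```

The top view shows the stirrer on the left, body spanning about (122–200, 171–267) with its knobs at the bottom, towards the robot. The lid is on the right at (343–421, 176–275), with its bar at about (387, 223). I'll pass over the stirrer first and look at the plate from near.

Call:
servo_tool(
  series=[
    [[22, 33, -3, -0.1], [22, 33, -3, -0.1], [22, 33, -3, -0.1], [22, 33, -3, 0], [22, 33, -3, 0], [22, 33, -3, 0], [22, 33, -3, 0], [22, 33, -3, 0], [22, 33, -3, 0], [22, 33, -3, 0]],
  ],
  claw=-1,
  grip_force=30,
)

```text
t: 1.28
eef_pos: [0.4245, 0.2653, 0.2572]
ee_rot: [-3.141, -0.001, -0.089]
force: [1.3, 0.4, 0.0]
width: 0.0881
gripper_force: 0.0
```

```bash
python3 - <<'E'
from h import *
s=telemetry.get_state();print(s['t'],np.round(s['eef_pos'],3),np.round(s['ee_rot'],3))
im=eyes.grab_frame('wrist');k=eyes.calibration('wrist')
for n in('plate_center','lid_handle'):
    print(n,[(np.round(r['position'],3),round(r['conf'],2)) for r in recognise('wrist',n)[:2]])
R=cv2.Rodrigues(k['rvec'])[0];print(np.round(-R.T@np.ravel(k['tvec']),3),np.round(R,2))
cv2.imwrite('pics/b.png',im[:,:,::-1])
E
```

```text
1.2833 [0.424 0.265 0.257] [-3.141e+00 -1.000e-03 -8.900e-02]
plate_center [(array([0.503, 0.269, 0.099]), 0.93)]
lid_handle []
[0.502 0.254 0.416] [[-0.09 -1.    0.  ]
 [-0.96  0.09  0.28]
 [-0.28  0.02 -0.96]]
```

View pics/b.png

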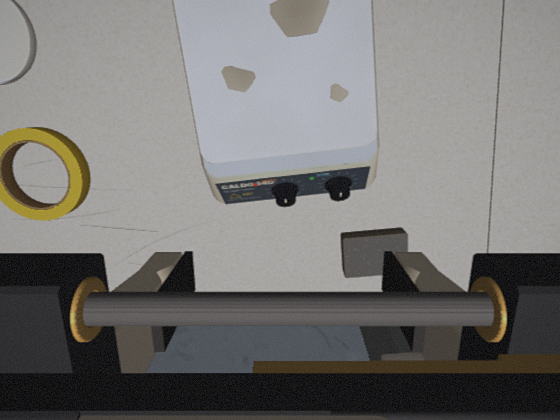

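The wrist view shows the stirrer's front, with knobs at (286,192) and (340,187). The plate's back runs out of the picture. I'll go on to the lid now and look at an enlarged top view of the stirrer alongside.

Call:
servo_tool(
  series=[
    [[9, 38, 0, 0], [9, 38, 0, 0], [9, 38, 0, 0], [9, 38, 0, 0], [9, 38, 0, 0], [9, 38, 0, 0], [9, 38, 0, 0], [9, 38, 0, 0], [9, 38, 0, 0], [9, 38, 0, 0]],
  ],
)

```text
t: 2.27
eef_pos: [0.4799, -0.1204, 0.2568]
ee_rot: [-3.141, -0.001, -0.088]
force: [1.0, 0.2, -0.8]
width: 0.0874
gripper_force: 0.0
```

Call:
servo_tool(
  series=[
    [[9, 38, 0, 0], [9, 38, 0, 0], [9, 38, 0, 0], [0, 0, 0, 0], [0, 0, 0, 0], [0, 0, 0, 0], [0, 0, 0, 0], [0, 0, 0, 0], [0, 0, 0, 0], [0, 0, 0, 0]],
  ],
)

```text
t: 3.1
eef_pos: [0.4965, -0.2344, 0.2569]
ee_rot: [-3.142, -0.001, -0.088]
force: [0.2, -0.5, 0.4]
width: 0.0875
gripper_force: 0.0
```

```bash
python3 - <<'E'
from h import *
s=telemetry.get_state();print(s['t'],np.round(s['eef_pos'],4),np.round(s['ee_rot'],3))
im=eyes.grab_frame('wrist');k=eyes.calibration('wrist')
r=recognise('wrist','lid_handle');print([(np.round(x['position'],3),round(x['conf'],2)) for x in r])
for x in trace('wrist','lid_handle')[:1]: print(x['mask'].sum(),rect(x['mask'],k,.089))
t=cv2.imread('pics/top.png')[160:280,100:220];t=cv2.resize(t,(420,420),interpolation=cv2.INTER_CUBIC)
cv2.imwrite('pics/c.png',cv2.resize(np.hstack([im[:,:,::-1],t]),(798,342)))
E
```

```text
3.1 [ 0.4965 -0.2344  0.2569] [-3.142e+00 -1.000e-03 -8.800e-02]
[(array([ 0.519, -0.256,  0.085]), 0.68)]
44920 [ 505.3 -259.2  216.5  168.3   -5.1]
```

View pics/c.png

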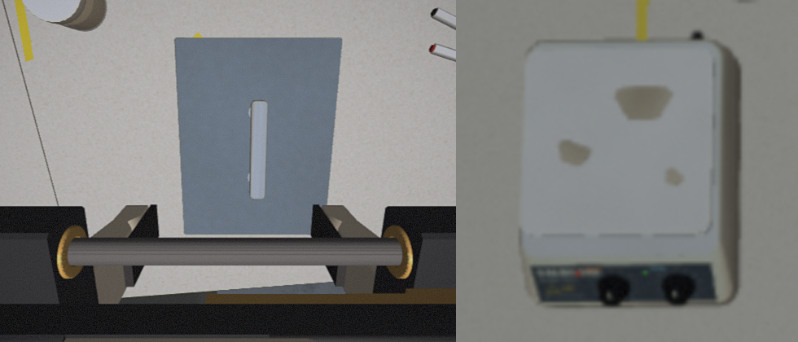

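The left half (wrist) shows the lid with its bar from (259,100) to (258,198) in the shrunk view. The right half shows the plate's corners at (525,42), (712,42), (708,235) and (523,233). I'll turn these into positions.

```bash
python3 - <<'E'
from h import *
k=eyes.calibration('wrist');f=.8143
b=back(k,np.array([[251,101],[267,101],[265,199],[250,199]])/f,.125);print('bar',b.round(4),b.mean(0))
d=b[:2].mean(0)-b[2:].mean(0);print(np.arctan2(d[1],d[0]))
k=eyes.calibration('top');c=(np.array([[525,42],[712,42],[708,235],[523,233]])-[456,0])/2.85+[100,160]
p=back(k,c,.098);print('plate',p.round(4),p.mean(0))
im=eyes.grab_frame('top');r=trace('top','plate_center');print(rect(r[0]['mask'],k,.098),rect(r[0]['mask'],k,.06))
E
```

```text
bar [[ 0.5542 -0.256 ]
 [ 0.5529 -0.2709]
 [ 0.455  -0.263 ]
 [ 0.4564 -0.2477]] [ 0.50460797 -0.2594061 ]
-0.08214519945284204
plate [[0.6109 0.3419]
 [0.6132 0.1921]
 [0.4568 0.1894]
 [0.4567 0.3347]] [0.53438564 0.26449655]
[509.5 254.  221.4 177.5   2. ] [514.7 262.8 229.1 183.8   2. ]
```

Call:
servo_tool(
  series=[
    [[2, 5, 20, 0], [2, 5, 35, 0], [2, 5, 35, 0], [2, 5, 35, 0], [2, 4, 20, 0], [0, 0, 12, 0], [0, 0, 0, 0], [0, 0, 0, 0], [0, 0, 0, 0], [0, 0, 0, 0]],
  ],
)

```text
t: 4.18
eef_pos: [0.505, -0.2603, 0.101]
ee_rot: [3.141, -0.002, -0.09]
force: [-0.9, -0.8, 0.3]
width: 0.0877
gripper_force: 0.0
```

Call:
servo_tool(
  series=[
    [[0, 0, 0, 0], [0, 0, 0, 0], [0, 0, 0, 0], [0, 0, 0, 0], [0, 0, 0, 0], [0, 0, 0, 0], [0, 0, 0, 0], [0, 0, 0, 0], [0, 0, 0, 0], [0, 0, 0, 0]],
  ],
  claw=1,
  grip_force=40,
)

```text
t: 5.02
eef_pos: [0.504, -0.2602, 0.0995]
ee_rot: [3.142, 0.0, -0.09]
force: [-0.1, -0.2, -0.1]
width: 0.0263
gripper_force: 0.0
```

Call:
servo_tool(
  series=[
    [[0, 0, 0, 0], [0, 0, 0, 0], [0, 0, 0, 0], [0, 0, 0, 0], [0, 0, 0, 0], [0, 0, -5, 0], [0, 0, -10, 0], [0, 0, -15, 0], [0, 0, -20, 0], [0, 0, -20, 0]],
  ],
)

```text
t: 5.85
eef_pos: [0.5036, -0.2602, 0.1707]
ee_rot: [3.142, 0.001, -0.09]
force: [2.1, -0.7, -2.7]
width: 0.0158
gripper_force: 40.0
```

Call:
servo_tool(
  series=[
    [[-3, -20, 0, 0], [-5, -37, 0, 0], [-5, -37, 0, 0], [-5, -37, 0, 0], [-5, -37, 0, 0], [-5, -37, 0, 0], [-5, -34, 20, 0], [-4, -19, 25, 0], [0, 0, 30, 0], [0, 0, 30, 0]],
  ],
)

```text
t: 6.68
eef_pos: [0.4911, 0.0019, 0.0651]
ee_rot: [-3.14, -0.003, -0.087]
force: [0.2, -0.5, -1.3]
width: 0.0156
gripper_force: 40.0
```

Call:
servo_tool(
  series=[
    [[0, 0, 15, 0], [0, 0, 10, 0], [0, 0, 3, 0], [0, 0, 0, 0], [0, 0, 0, 0], [0, 0, 0, 0], [0, 0, 0, 0], [0, 0, 0, 0], [0, 0, 0, 0], [0, 0, 0, 0]],
  ],
)

```text
t: 7.52
eef_pos: [0.4905, 0.0001, 0.0369]
ee_rot: [-3.141, -0.001, -0.09]
force: [-0.0, 0.3, -1.7]
width: 0.0156
gripper_force: 40.0
```

Call:
servo_tool(
  series=[
    [[0, 0, 4, 0], [0, 0, 4, 0], [0, 0, 2, 0], [0, 0, 1, 0], [0, 0, 1, 0], [0, 0, 0, 0], [0, 0, 0, 0], [0, 0, 0, 0], [0, 0, 0, 0], [0, 0, 0, 0]],
  ],
)

```text
t: 8.35
eef_pos: [0.4899, -0.0001, 0.0254]
ee_rot: [3.141, 0.001, -0.089]
force: [-7.0, 1.0, 14.7]
width: 0.0155
gripper_force: 40.0
```

Call:
servo_tool(
  series=[
    [[0, 0, 0, 0], [0, 0, 0, 0], [0, 0, 0, 0], [0, 0, 0, 0], [0, 0, 0, 0], [0, 0, 0, 0], [0, 0, 0, 0], [0, 0, 0, 0], [0, 0, 0, 0], [0, 0, 0, 0]],
  ],
  claw=-1,
)

```text
t: 9.18
eef_pos: [0.4904, 0.0001, 0.0246]
ee_rot: [3.142, -0.0, -0.09]
force: [-0.1, -0.6, -0.2]
width: 0.077
gripper_force: 0.0
```

Call:
servo_tool(
  series=[
    [[0, 0, -20, 0], [0, 0, -40, 0], [0, 0, -40, 0], [0, 0, -40, 0], [0, 0, -40, 0], [-3, 36, -15, 0], [-3, 38, 0, 0], [-3, 38, 0, 0], [-3, 38, 0, 0], [-3, 38, 0, 0]],
  ],
)

```text
t: 10.02
eef_pos: [0.4579, -0.1872, 0.22]
ee_rot: [-3.141, -0.001, -0.089]
force: [0.7, 0.4, -0.0]
width: 0.0876
gripper_force: 0.0
```

Call:
servo_tool(
  series=[
    [[-3, 38, 0, 0], [-3, 36, 0, 0], [0, 0, 0, 0], [0, 0, 0, 0], [0, 0, 0, 0], [0, 0, 0, 0], [0, 0, 0, 0], [0, 0, 0, 0], [0, 0, 0, 0], [0, 0, 0, 0]],
  ],
)

```text
t: 10.85
eef_pos: [0.4462, -0.2584, 0.2197]
ee_rot: [3.142, -0.0, -0.089]
force: [-0.2, -0.3, -0.1]
width: 0.0879
gripper_force: 0.0
```

```bash
python3 - <<'E'
from h import *
s=telemetry.get_state();print(s['t'],np.round(s['eef_pos'],4),np.round(s['ee_rot'],3))
ims=[]
for c in('wrist','top'):
    ims.append(eyes.grab_frame(c))
    for n in('small_jar_center','large_jar_center','lid_handle'):
        k=eyes.calibration(c)
        print(c,n,[(np.round(x['position'],3),round(x['conf'],2)) for x in recognise(c,n)])
        for x in trace(c,n)[:2]: print('   mask',x['mask'].sum(),rect(x['mask'],k,{'s':.059,'l':.076}[n[0]] if 'jar' in n else .015))
cv2.imwrite('pics/d.png',cv2.resize(np.hstack(ims)[:,:,::-1],(800,300)));cv2.imwrite('pics/d_w.png',ims[0][:,:,::-1])
E
```

```text
10.85 [ 0.4462 -0.2584  0.2197] [ 3.142 -0.    -0.089]
wrist small_jar_center [(array([ 0.459, -0.257,  0.066]), 0.74)]
   mask 2739 [ 457.8 -251.    52.    50.9  -49.9]
wrist large_jar_center [(array([ 0.557, -0.262,  0.079]), 0.77)]
   mask 6075 [ 552.7 -262.2   63.4   63.2   -5.1]
wrist lid_handle [(array([ 0.493, -0.037,  0.012]), 0.65)]
   mask 24211 [492.4 -34.8 216.5 131.9 -10.1]
top small_jar_center []
top large_jar_center []
top lid_handle [(array([0.472, 0.035, 0.019]), 0.6)]
   mask 3580 [493.5  28.3 220.8 119.4  -5.8]
```

View pics/d.png

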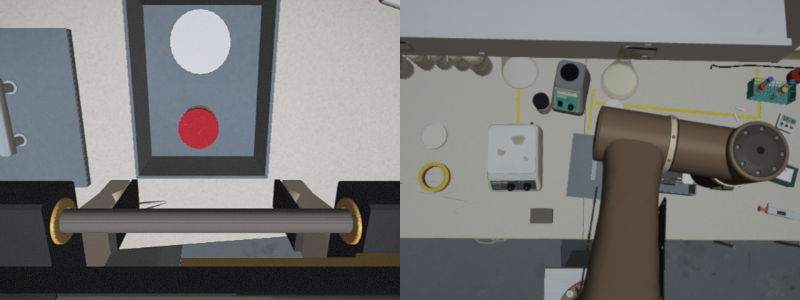

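The wrist view shows the open box: red small jar at (198,128) in the shrunk picture, at the near end, and the white larger jar at (200,41) at the far end. The lid lies flat on the bench to the left. I'll measure the red circle precisely.

```bash
python3 - <<'E'
from h import *
k=eyes.calibration('wrist');im=cv2.imread('pics/d_w.png').astype(int)
m=((im[...,2]>120)&(im[...,1]<90)&(im[...,0]<100)).astype(np.uint8)
cs,_=cv2.findContours(m,0,cv2.CHAIN_APPROX_NONE);c=max(cs,key=cv2.contourArea)[:,0]
for z in(.059,.054):
    p=back(k,c,z)*1000;print(np.round(cv2.fitEllipse(p.astype(np.float32))[0],1),np.round(np.ptp(p,0),1),np.round((p.max(0)+p.min(0))/2,1))
E
```

```text
[ 456.4 -251.2] [49.5 48.8] [ 456.2 -251.1]
[ 455.3 -250.9] [50.3 49.6] [ 455.2 -250.9]
```

Call:
servo_tool(
  series=[
    [[2, -2, 10, 0], [3, -2, 30, 0], [3, -2, 35, 0], [2, -1, 35, 0], [0, 0, 30, 0], [0, 0, 20, 0], [0, 0, 10, 0], [0, 0, 0, 0], [0, 0, 0, 0], [0, 0, 0, 0]],
  ],
)

```text
t: 12.38
eef_pos: [0.4576, -0.2531, 0.0508]
ee_rot: [3.141, -0.002, -0.089]
force: [-0.7, -0.7, -0.0]
width: 0.0876
gripper_force: 0.0
```

Call:
servo_tool(
  series=[
    [[0, 0, 7, 0], [0, 0, 6, 0], [0, 0, 4, 0], [0, 0, 0, 0], [0, 0, 0, 0], [0, 0, 0, 0], [0, 0, 0, 0], [0, 0, 0, 0], [0, 0, 0, 0], [0, 0, 0, 0]],
  ],
)

```text
t: 13.22
eef_pos: [0.4566, -0.2529, 0.0327]
ee_rot: [3.142, -0.0, -0.09]
force: [0.6, -0.5, -0.9]
width: 0.0874
gripper_force: 0.0
```

Call:
servo_tool(
  series=[
    [[0, 0, 0, 0], [0, 0, 0, 0], [0, 0, 0, 0], [0, 0, 0, 0], [0, 0, 0, 0], [0, 0, 0, 0], [0, 0, 0, 0], [0, 0, 0, 0], [0, 0, 0, 0], [0, 0, 0, 0]],
  ],
  claw=1,
  grip_force=20,
)

```text
t: 14.05
eef_pos: [0.4566, -0.2529, 0.0326]
ee_rot: [-3.142, -0.0, -0.09]
force: [-0.1, 1.0, 0.9]
width: 0.0496
gripper_force: 20.0
```

Call:
servo_tool(
  series=[
    [[0, 0, 0, 0], [0, 0, 0, 0], [0, 0, -5, 0], [0, 0, -15, 0], [0, 0, -25, 0], [0, 0, -30, 0], [0, 0, -35, 0], [0, 0, -35, 0], [0, 0, -35, 0], [0, 0, -20, 0]],
  ],
)

```text
t: 14.88
eef_pos: [0.4574, -0.2534, 0.2373]
ee_rot: [3.14, -0.005, -0.089]
force: [1.1, -0.3, 0.4]
width: 0.0498
gripper_force: 20.0
```

Call:
servo_tool(
  series=[
    [[2, -20, 0, 0], [2, -38, 0, 0], [2, -38, 0, 0], [2, -38, 0, 0], [2, -38, 0, 0], [2, -38, 0, 0], [2, -38, 0, 0], [2, -38, 0, 0], [2, -38, 0, 0], [2, -38, 0, 0]],
  ],
)

```text
t: 15.72
eef_pos: [0.5085, 0.1076, 0.2331]
ee_rot: [-3.141, -0.0, -0.09]
force: [0.4, -0.5, -0.7]
width: 0.0497
gripper_force: 20.0
```

Call:
servo_tool(
  series=[
    [[2, -38, 0, 0], [2, -38, 0, 0], [2, -38, 0, 0], [2, -38, 0, 0], [2, -10, 0, 0], [0, 0, 0, 0], [0, 0, 0, 0], [0, 0, 0, 0], [0, 0, 0, 0], [0, 0, 0, 0]],
  ],
)

```text
t: 16.55
eef_pos: [0.5333, 0.2651, 0.233]
ee_rot: [-3.141, -0.0, -0.091]
force: [0.1, -0.5, -0.7]
width: 0.0495
gripper_force: 20.0
```

```bash
python3 - <<'E'
from h import *
s=telemetry.get_state();print(s['t'],np.round(s['eef_pos'],4),np.round(s['ee_rot'],3),s['width'])
im=eyes.grab_frame('wrist')
print([(np.round(x['position'],3),round(x['conf'],2)) for x in recognise('wrist','plate_center')+recognise('wrist','small_jar_center')])
cv2.imwrite('pics/e.png',im[:,:,::-1])
E
```

```text
16.55 [0.5333 0.2651 0.233 ] [-3.141 -0.    -0.091] 0.04954144396663682
[(array([0.565, 0.26 , 0.099]), 0.78), (array([0.545, 0.26 , 0.265]), 0.9)]
```

View pics/e.png

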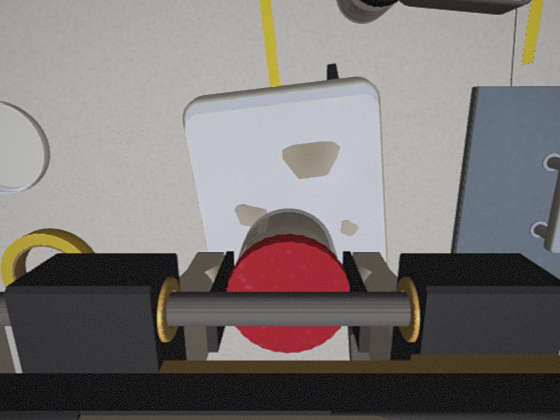

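The jar is held upright with its red cap at (288,292). Below it the plate's back corners are near (190,120) and (378,98), with side edges at about (207,235) and (386,235). I'll check those against the top-view estimate.

```bash
python3 - <<'E'
from h import *
k=eyes.calibration('wrist')
print(back(k,[[190,122],[378,98],[207,235],[386,235],[188,100],[370,78]],.098).round(4))
# picture b: same camera, tool at (.4245,.2653,.2572), same yaw
R=cv2.Rodrigues(k['rvec'])[0];c=-R.T@np.ravel(k['tvec']);c2=c+np.array([.4245-.5333,.2653-.2651,.2572-.233])
k2=dict(k,tvec=-R@c2);print(back(k2,[[205,155],[378,143],[176,0],[374,0]],.098).round(4))
E
```

```text
[[0.6008 0.3348]
 [0.6054 0.1904]
 [0.5082 0.3358]
 [0.4946 0.1863]
 [0.617  0.3337]
 [0.6203 0.196 ]]
[[0.4631 0.3331]
 [0.4598 0.1858]
 [0.5823 0.3371]
 [0.5686 0.1864]]
```

Call:
servo_tool(
  series=[
    [[1, 2, 15, 0], [0, 2, 25, 0], [0, 0, 25, 0], [0, 0, 15, 0], [0, 0, 10, 0], [0, 0, 5, 0], [0, 0, 3, 0], [0, 0, 0, 0], [0, 0, 0, 0], [0, 0, 0, 0]],
  ],
)

```text
t: 17.53
eef_pos: [0.5346, 0.2626, 0.1357]
ee_rot: [-3.14, -0.001, -0.09]
force: [0.1, -0.3, -1.3]
width: 0.0499
gripper_force: 20.0
```

Call:
servo_tool(
  series=[
    [[0, 0, 2, 0], [0, 0, 2, 0], [0, 0, 1, 0], [0, 0, 1, 0], [0, 0, 1, 0], [0, 0, 1, 0], [0, 0, 0, 0], [0, 0, 0, 0], [0, 0, 0, 0], [0, 0, 0, 0]],
  ],
)

```text
t: 18.37
eef_pos: [0.5341, 0.2622, 0.1266]
ee_rot: [-3.142, -0.0, -0.09]
force: [0.4, 0.1, -1.1]
width: 0.0494
gripper_force: 20.0
```

Call:
servo_tool(
  series=[
    [[0, 0, 0.5, 0], [0, 0, 0.5, 0], [0, 0, 0.5, 0], [0, 0, 0, 0], [0, 0, 0, 0], [0, 0, 0, 0], [0, 0, 0, 0], [0, 0, 0, 0], [0, 0, 0, 0], [0, 0, 0, 0]],
  ],
)

```text
t: 19.2
eef_pos: [0.5342, 0.2623, 0.1261]
ee_rot: [-3.141, -0.001, -0.089]
force: [-3.2, -1.5, 6.0]
width: 0.05
gripper_force: 20.0
```

Contact is felt (6 N up), so I'll release and rise.

Call:
servo_tool(
  series=[
    [[0, 0, 0, 0], [0, 0, 0, 0], [0, 0, 0, 0], [0, 0, 0, 0], [0, 0, 0, 0], [0, 0, 0, 0], [0, 0, 0, 0], [0, 0, 0, 0], [0, 0, 0, 0], [0, 0, 0, 0]],
  ],
  claw=-1,
)

```text
t: 20.03
eef_pos: [0.534, 0.2622, 0.125]
ee_rot: [3.142, 0.0, -0.09]
force: [0.2, -0.4, -0.5]
width: 0.0879
gripper_force: 0.0
```

Call:
servo_tool(
  series=[
    [[0, 0, -5, 0], [0, 0, -15, 0], [0, 0, -25, 0], [0, 0, -30, 0], [0, 0, -30, 0], [-20, 0, -20, 0], [-25, 0, 0, 0], [-25, 0, 0, 0], [-20, 0, 0, 0], [0, 0, 0, 0]],
  ],
)

```text
t: 20.87
eef_pos: [0.4418, 0.2701, 0.2512]
ee_rot: [-3.14, -0.0, -0.089]
force: [-0.5, -0.4, -0.1]
width: 0.0876
gripper_force: 0.0
```

```bash
python3 - <<'E'
from h import *
s=telemetry.get_state();print(s['t'],np.round(s['eef_pos'],4),s['width'])
a=eyes.grab_frame('wrist')
print([(np.round(x['position'],3),round(x['conf'],2)) for x in recognise('wrist','small_jar_center')])
b=eyes.grab_frame('scene')
for n in('small_jar_center','large_jar_center','lid_handle'):print(n,[(np.round(x['position'],3),round(x['conf'],2)) for x in recognise('scene',n)])
cv2.imwrite('pics/f.png',cv2.resize(np.hstack([a,b])[:,:,::-1],(800,300)))
E
```

```text
20.8667 [0.4418 0.2701 0.2512] 0.08757708221325748
[(array([0.534, 0.255, 0.154]), 0.96)]
small_jar_center [(array([0.522, 0.242, 0.132]), 0.6)]
large_jar_center [(array([ 0.534, -0.27 ,  0.069]), 0.78)]
lid_handle [(array([ 0.467, -0.012,  0.015]), 0.81), (array([ 0.535, -0.272,  0.068]), 0.65)]
```

View pics/f.png

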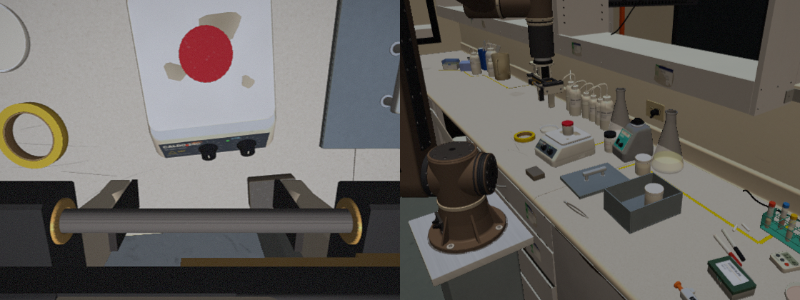

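The small jar stands upright in the middle of the plate, with its cap at (206,54) in the wrist half. In the scene half the lid is flat with its handle up at (595,178), and the large jar is upright in the box at (653,193). Handing in.

```bash
python3 -c "
from station import ticket
print(ticket.job_done())"
```

```text
the job is handed in; nothing more can be done
None
```

I handed the job in at about 21 s of the 58 s limit: the lid lies flat on the bench handle up, the small jar stands upright in the middle of the stirrer's plate, and the large jar is still upright in the box; the hand-in returned no verdict.

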